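# Hold a rail hanger against its stop for fastening

## Robot

A 6-joint arm with a two-finger parallel gripper is mounted at the origin on the work surface; the furniture and walls round the work are solid. World frame = base frame: x ahead of the robot, y to its left, z up, the work surface at z = 0. Lengths are in m, angles in rad, forces in N, time in s.
With the tool pointing down it reaches from about 0.25 to 0.775 m from the base axis. Payload 8.9 kg.
Tool frame: the origin (TCP) lies at the very end of the fingers, on their centre line; the grasp point (between the pads) lies env.tcp_to_grasp behind it (env.tcp_to_grasp is the distance from the TCP to the grasp point, in m); y points along the fingers, z is the direction in which the jaws open and shut, and the axes are right-handed (so a half turn about y gives the same grasp; the last joint's range is limited). The gripper opens to 85 mm and grips with 20 to 120 N. Pads are 22 mm wide; open, the fingers measure 114 mm over their backs; the gripper's body (76 mm by 85 mm) begins 54 mm behind the grasp point. The pads swing forward as they close: fully open they stand 13 mm farther back than shut.
Start: joints at [-1.331, 0.291, -0.153, 1.127, 0, 1.431], TCP at [0.194, -0.488, 0.231] pointing down, gripper open.
Joint ranges: [-2.52, 2.52], [-0.91, 1.74], [-1.3, 1.37], [-1.96, 2.02], [-1.52, 1.47], [-3.14, 3.14]. Speed limits (rad/s): [2.22, 2.22, 2.79, 3.14, 3.14, 3.14].

## Interface

Orientations are given as a unit quaternion [x, y, z, w].
In Python, from rig import env gives the robot as it stands.
- The arm moves only by the shell command python3 -m pendant 'ROWS' [FORCE]. ROWS is JSON, a list of rows, each a list of 3 entries, a list of its own where there are three numbers: the turn, a rotation vector about the tool's x, y, z in degrees, then the shift along the tool's x, y, z in cm, then the finger opening in cm, from 0 to 8.54. In form: [[[ax, ay, az], [dx, dy, dz], grip], ...]. A call has 1 to 20 rows; each row shifts and turns the commanded pose from where the row before left it, along the tool's axes as they then stand; what a row does not reach is not made up. A row lasts 1/12 s, in which the tool goes at most 41.7 mm and 7.16 degrees, less where a joint would pass 70% of its speed; a pose out of reach is approached as far as the arm can. A call with a gripper value outside its range is refused whole. The fingers move at their own pace and stop on an object; FORCE is the grip in N (left out, the last holds). Time passes only in rows, so rows that do not move let the fingers close. It gives the time, the measured TCP pose, the force and the opening at its end, in the units of the state.
- env.sense(): the state, without advancing time (a new reading comes with each control period).
- env.get_image(name): name is "scene" or "side" or "wrist"; returns the picture (400x640x3 uint8, red, green, blue); there is no depth.
- env.get_calibration(name): a dict with "fx", "fy", "cx", "cy" (pixels), "R" (3x3) and "t" (3): a world point X has camera coordinates R X + t. Camera axes: x right, y down, z forward; pixel columns grow to the right and rows downward; lengths in m; the calibration is good to about 2 mm. A picture is of the moment at which its call begins: read the wrist's pose just before it. get_calibration takes no time and is no camera call; for the wrist camera it gives the pose at the moment of the call.
- env.finish_job(): hands the job in, once; it reports no verdict.
The state is a dict: "t": time; "joint_pos": joint angles; "joint_velocities": joint speeds; "tau": joint torques, N m; "eef_pos": TCP position; "tool_rot": TCP orientation; "ft_force": force on the tool from outside, world axes, zero at the start; "moment": the same for the moment, N m; "finger_gap": finger opening in m.
Only numpy, scipy, OpenCV 4.12 (cv2) and the standard library are available. Lean on these libraries where they do the work, as an engineer would, in place of code of your own. Each camera call takes 0.05 s, during which the arm holds its last target. There are 200 camera calls.

## Task

Take the red hanger by its tab and hang it over the flat bar of the utensil rail, hooks towards the robot's side, on the free stretch in front of the stop's yellow pad and not yet touching it. Then, keeping it seated on the bar, slide it gently against the yellow pad until the sprung pad is pushed about half way in (about 7 N), without ever running the pad hard against its end, and keep holding it there steadily so that I can tighten its thumb screw: the program finishes while still holding and pressing. Leave the white hanger and the other kitchen things alone.

Things in the scene. Friction and masses are not known exactly. Their poses are not given: they have to be found in the camera images.
- red_hanger_grip (a point): Red hanger, loose, 0.16 kg: upside-down U (saddle) 60 mm long (y), 28 mm wide, 36 over its flared feet (x), 105 high, standing on its feet. Its grip tab on top is 16 mm thick (x), 50 long (y), z 61 to 105 above the feet; pinch it from above across x. This point: mid-tab, 85 mm above the feet. z up, y along the slot, -x the side with three hooks and a brass screw (reach 38 mm from the centre)
- red_seat (a point): Centre of the underside of the red hanger's bridge (roof of its slot), 55 mm above the feet, 30 mm straight below red_hanger_grip; same axes. The slot is 18 mm wide, 60 mm long, open below and at both ends; its mouth flares to about 24 mm. Seated = this point on the bar's top. The end that meets the pad is 30 mm from this point, at -y
- red_hooks (a point): Point at the tip of the middle one of the red hanger's three hooks, 35 mm from its middle on its -x side, 36 mm above the feet; same axes.
- rail_mid (a point): Utensil rail, fixed: steel flat bar along y, 12 mm thick (x), 24 high, 300 long, its top 160 mm above the worktop, on two posts 130 mm either side of the middle, on a wooden foot 90 x 310 x 16 mm. This point: middle of the bar's top; z up, y along the bar (to the robot's left), -x the side facing the robot
- stop: Stop clamped on the bar: black block 38 x 30 x 46 mm, with a yellow pad on springs on its +y side. Origin on the bar's top line at the middle of the block; axes as the rail. At rest the pad's face is 45 mm from this origin along +y; the free stretch of bar is on the +y side of the pad.
- pad_face (a point): Centre of the yellow pad's face that the hanger is pressed against (it looks to +y of the rail), 12 mm below the bar's top line; the pad is 42 mm wide (x) and 44 mm high, so its top is 10 mm above the bar's top. The point moves with the pad; axes as the rail
- stop_pad (a joint): How far the yellow pad is pushed in (m): 0 at rest, 0.020 at its hard end, towards -y of the rail. Spring 700 N/m: 0.010 is half way and takes 7 N.
- white_hanger_grip (a point): White hanger, loose, same shape as the red one; this point is in its tab, 85 mm above its feet. Leave alone.
- mug: Loose teal and cream mug, 78 x 110 x 97 mm; origin at the centre of its underside. Bystander.
- candle: Loose candle in a glass, 76 mm across, 90 mm high; origin at the centre of its underside. Bystander.
- cup: Loose green cup, 66 mm across, 90 mm high; origin at the centre of its underside. Bystander.
- peeler: Loose green-handled peeler lying on the worktop, 170 x 25 x 18 mm; origin under its middle. Bystander.
Things that resemble listed ones, but are neither listed nor needed, are in the scene too. What is shaped like the part that bears red_hanger_grip but purple is not meant.

How it is judged:
By the outcome, as a careful person would: the job done as asked, in the order asked, and still so for the second after the job is handed in, while the arm keeps its last pose, push and grip.
It also fails if it takes over 40 s, if anything falls off the work surface, if the arm or the gripper's body presses on something with over 40 N, if the wrist force passes 120 N, or if a joint passes its speed limit or range.

## Working session

There is one attempt and no reset: what is moved stays moved. The work goes in short steps, Python scripts to look and compute and a shell command to move; the robot and the scene stay as the last step left them, time stands still between calls to the robot, and variables do not carry over. Pictures are saved under pics/ and viewed, about 8 in all and at most 12, crops included, and the job is handed in when it is done.

```bash
ls; mkdir -p pics
cat > h.py <<'E'
import numpy as np, cv2
from rig import env
from scipy.spatial.transform import Rotation as R
def shot(n,f):
    c=env.get_calibration(n); im=env.get_image(n); cv2.imwrite(f'pics/{f}.png',im[:,:,::-1]); np.savez(f'pics/{f}.npz',**c); return im,c
def ray(c,u,v):
    Rm=np.array(c['R']);t=np.array(c['t']); d=Rm.T@np.array([(u-c['cx'])/c['fx'],(v-c['cy'])/c['fy'],1]); return -Rm.T@t,d
def onz(c,u,v,z):
    o,d=ray(c,u,v); return o+d*(z-o[2])/d[2]
def proj(c,X):
    p=np.array(c['R'])@np.array(X)+np.array(c['t']); return np.array([c['fx']*p[0]/p[2]+c['cx'],c['fy']*p[1]/p[2]+c['cy']])
def two(c1,p1,c2,p2):
    o1,d1=ray(c1,*p1);o2,d2=ray(c2,*p2); s=np.linalg.lstsq(np.c_[d1,-d2],o2-o1,rcond=None)[0]
    a=o1+d1*s[0];b=o2+d2*s[1]; return (a+b)/2,np.linalg.norm(a-b)
def load(f): return {k:v for k,v in np.load(f'pics/{f}.npz').items()}
E
python3 - <<'E'
from h import *
np.set_printoptions(precision=4,suppress=True)
s=env.sense();print(s);print(env.tcp_to_grasp,R.from_quat(s['tool_rot']).as_matrix())
ims=[]
for n in['scene','side']:
    im,c=shot(n,n+'0');print(n,-np.array(c['R']).T@c['t'])
E
```

```text
pics
{'t': 0.0, 'joint_pos': array([-1.3313,  0.2913, -0.1542,  1.1267,  0.    ,  1.4315]), 'joint_velocities': array([-0.    , -0.0016, -0.0007, -0.    ,  0.0005,  0.0002]), 'tau': array([  0.0001, -53.7145,  33.1374,   0.0157,  -0.0001,   0.    ]), 'eef_pos': array([ 0.194 , -0.4873,  0.2307]), 'tool_rot': array([-0.1332,  0.6949, -0.694 ,  0.1331]), 'ft_force': array([ 1.0206, -0.5048,  0.105 ]), 'moment': array([ 0.0106, -0.0021, -0.0037]), 'finger_gap': 0.08541987125051667}
0.0187 [[-0.9291 -0.0003  0.3698]
 [-0.3698  0.0013 -0.9291]
 [-0.0002 -1.     -0.0013]]
scene [-0.2871 -0.4381  0.5754]
side [0.1749 0.8204 0.7914]
```

View pics/scene0.png

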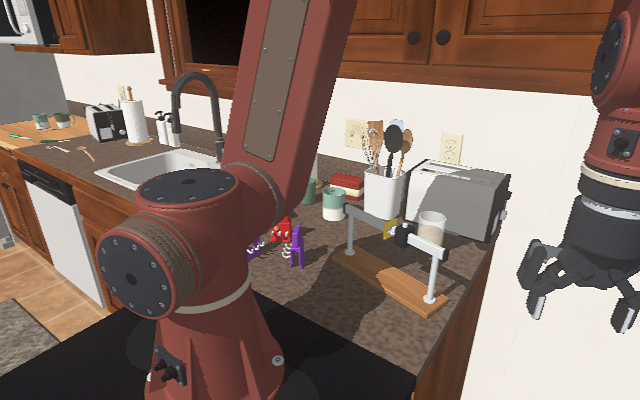

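View pics/side0.png

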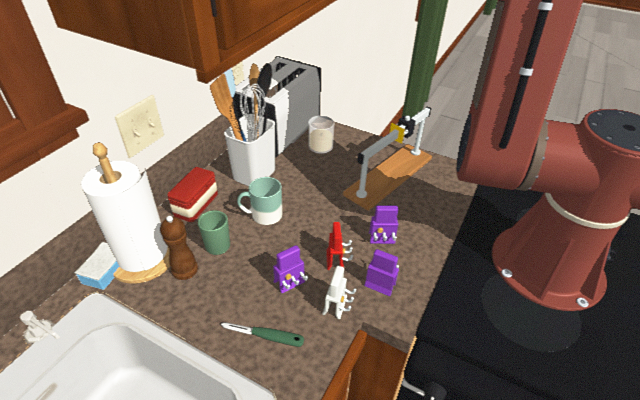

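The scene view shows the red hanger at about (283,230), half hidden by the arm. The side view shows red at (336,245) among purple look-alikes, white at (340,293), and the rail from (362,155) to (430,112) with the yellow pad at (400,132). I'll enlarge the side view.

Run:
```python
from h import *
np.set_printoptions(precision=4,suppress=True)
a=cv2.imread('pics/side0.png'); 
x=cv2.resize(a[190:325,260:410],None,fx=4,fy=4,interpolation=cv2.INTER_CUBIC)
y=cv2.resize(a[95:215,335:440],None,fx=4,fy=4,interpolation=cv2.INTER_CUBIC)
x=cv2.resize(x,(500,450)); y=cv2.resize(y,(300,343)) 
o=np.zeros((450,800,3),np.uint8);o[:,:500]=x;o[:343,500:]=y
cv2.imwrite('pics/crop.png',o)
c=load('side0')
im=a[:,:,::-1].astype(int)
m=((im[...,0]>120)&(im[...,1]<50)&(im[...,2]<60)).astype(np.uint8);m[:, :310]=0;m[:,370:]=0
v,u=np.nonzero(m);print(u.min(),u.max(),v.min(),v.max(),len(u))
for v0 in range(v.min(),v.max()+1,4): print(v0,u[v==v0].min() if (v==v0).any() else 0,u[v==v0].max() if (v==v0).any() else 0)
```

```text
327 343 222 269 341
222 335 335
226 333 338
230 333 339
234 330 340
238 330 340
242 329 340
246 330 341
250 330 341
254 330 341
258 330 340
262 330 342
266 329 330
```

View pics/crop.png

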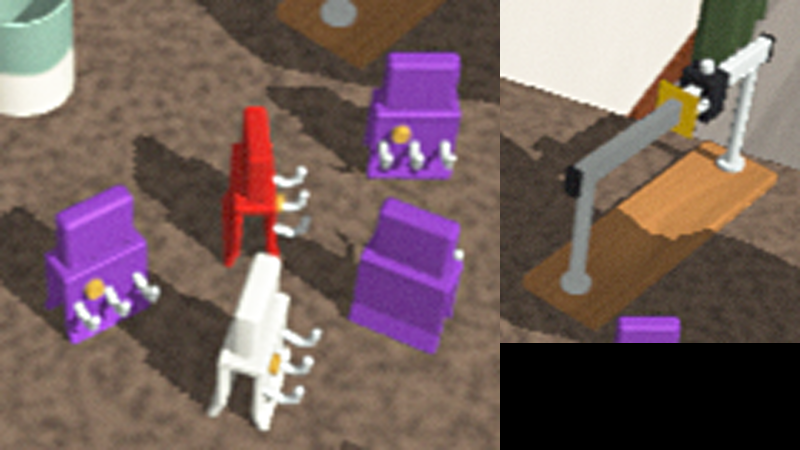

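The red hanger sits with its three hooks towards image right. The far end of its tab is at about (337,223) and the near end at about (337,235). The bar's near end is at about (362,155), with the pad at about (400,132).

Run:
```python
from h import *
np.set_printoptions(precision=4,suppress=True)
c=load('side0')
f=lambda x,y:(260+x/3.333-.4,190+y/3.333-.4)
g=lambda x,y:(335+(x-500)/2.857,95+y/2.857)
for n,p,z in [('tabfar',f(257,109),.105),('tabnear?',f(258,150),.105),('footL',f(233,264),0),('footR',f(275,250),0),('hooktip lo',f(305,228),.036),('hooktip hi',f(303,177),.036),
 ('white tabfar',f(268,255),.105),('bar near top',g(577,168),.16),('bar far top',g(768,38),.16),('pad topL',g(660,82),.17),('pad topR',g(695,98),.17),('postfoot1',g(576,283),.016),('postfoot2',g(732,162),.016),('purpR top',f(418,210),.105),('purpleTop',f(424,56),.105),('purpL top',f(95,202),.105)]: print(n,np.round(p,1),onz(c,*p,z))
```

```text
tabfar [336.7 222.3] [0.4463 0.2083 0.105 ]
tabnear? [337.  234.6] [0.4292 0.2407 0.105 ]
footL [329.5 268.8] [0.4351 0.2552 0.    ]
footR [342.1 264.6] [0.4154 0.23   0.    ]
hooktip lo [351.1 258. ] [0.3952 0.2301 0.036 ]
hooktip hi [350.5 242.7] [0.4161 0.1896 0.036 ]
white tabfar [340.  266.1] [0.3855 0.3138 0.105 ]
bar near top [362.  153.8] [0.4759 0.0209 0.16  ]
bar far top [428.8 108.3] [ 0.4015 -0.2664  0.16  ]
pad topL [391.  123.7] [ 0.4595 -0.1239  0.17  ]
pad topR [403.3 129.3] [ 0.4225 -0.1156  0.17  ]
postfoot1 [361.6 194.1] [0.4712 0.0021 0.016 ]
postfoot2 [416.2 151.7] [ 0.4075 -0.2536  0.016 ]
purpR top [385.  252.6] [0.3203 0.2364 0.105 ]
purpleTop [386.8 206.4] [0.3693 0.1056 0.105 ]
purpL top [288.1 250.2] [0.4971 0.3297 0.105 ]
```

```bash
python3 -m pendant '[[[0,-4,0],[-3.6,-0.6,-0.25],8.5],[[0,-4,0],[-3.6,-0.6,-0.25],8.5],[[0,-4,0],[-3.6,-0.6,-0.25],8.5],[[0,-4,0],[-3.6,-0.6,-0.25],8.5],[[0,-4,0],[-3.6,-0.6,-0.25],8.5],[[0,-4,0],[-3.6,-0.6,-0.25],8.5],[[0,-4,0],[-3.6,-0.6,-0.25],8.5],[[0,-4,0],[-3.6,-0.6,-0.25],8.5],[[0,-4,0],[-3.6,-0.6,-0.25],8.5],[[0,-4,0],[-3.6,-0.6,-0.25],8.5],[[0,-4,0],[-3.6,-0.6,-0.25],8.5],[[0,-4,0],[-3.6,-0.6,-0.25],8.5],[[0,-4,0],[-3.6,0,-0.25],8.5],[[0,0,0],[0,0,0],8.5],[[0,0,0],[0,0,0],8.5]]'
python3 - <<'E'
from h import *
np.set_printoptions(precision=4,suppress=True)
s=env.sense();print(s['t'],s['joint_pos'],s['eef_pos'],s['ft_force'],R.from_quat(s['tool_rot']).as_matrix())
shot('wrist','w1');c=load('w1');print(-c['R'].T@c['t'],c['R'])
E
```

```text
t: 1.35
eef_pos: [0.4878, -0.1405, 0.3032]
tool_rot: [-0.425, 0.565, -0.565, 0.425]
ft_force: [-0.7, -0.3, 0.1]
finger_gap: 0.0847
1.35 [-0.4245  0.2283 -0.0488  1.2941 -0.      1.4273] [ 0.4878 -0.1405  0.3032] [-0.6589 -0.3044  0.0964] [[-0.2774 -0.0004  0.9608]
 [-0.9608  0.0001 -0.2774]
 [-0.     -1.     -0.0004]]
[ 0.5094 -0.0655  0.4478] [[ 0.9607 -0.2776 -0.0007]
 [-0.264  -0.9146  0.3061]
 [-0.0857 -0.2939 -0.952 ]]
```

View pics/w1.png

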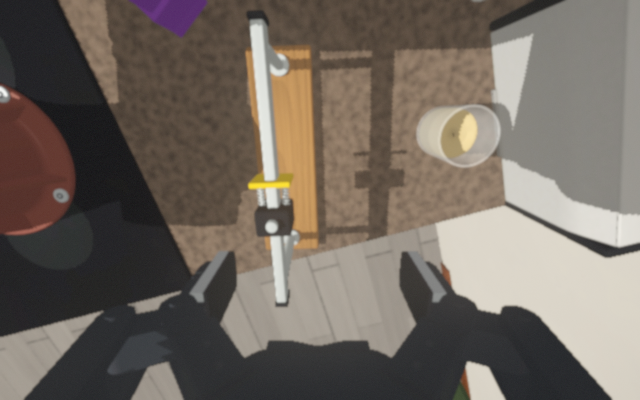

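The wrist view from above shows the bar from (258,18) to (282,302) and the yellow pad at about rows 175–188, columns 249–293. I'll measure these by mask.

Run:
```python
from h import *
np.set_printoptions(precision=4,suppress=True)
c=load('w1');im=cv2.imread('pics/w1.png')[:,:,::-1].astype(int)
y=(im[...,0]>170)&(im[...,1]>130)&(im[...,2]<90)
y[:,:230]=0;y[:,310:]=0
v,u=np.nonzero(y);print('yellow',u.min(),u.max(),v.min(),v.max())
for x in (252,262,280,290): print(x,v[u==x].min(),v[u==x].max())
# bar top: bright low-saturation pixels
P=[]
for r in list(range(24,160,8))+list(range(240,296,8)):
    row=im[r,235:300]; k=np.nonzero((row.min(1)>150)&(row.max(1)-row.min(1)<30))[0]+235
    if len(k)>3 and r%16==8: print(r,k.min(),k.max(),onz(c,k.min(),r,.16)[:2],onz(c,k.max(),r,.16)[:2])
a,b=onz(c,258,12,.16),onz(c,282,304,.16);print('ends',a,b,np.linalg.norm(a-b))
for p in [(249,178),(293,176)]: print('pad',onz(c,*p,.17))
```

```text
yellow 246 309 50 241
252 71 189
262 173 187
280 50 187
290 51 186
24 252 261 [0.4728 0.019 ] [0.4805 0.0167]
40 251 263 [0.4675 0.0073] [0.4779 0.0043]
56 253 284 [ 0.4647 -0.0055] [ 0.4921 -0.0134]
72 255 286 [ 0.4619 -0.0188] [ 0.4897 -0.0268]
88 256 268 [ 0.458  -0.0321] [ 0.4689 -0.0353]
104 258 269 [ 0.4549 -0.0462] [ 0.4651 -0.0492]
120 259 270 [ 0.4508 -0.0605] [ 0.4612 -0.0635]
136 260 272 [ 0.4466 -0.0753] [ 0.4581 -0.0786]
152 262 273 [ 0.4432 -0.0909] [ 0.4539 -0.094 ]
248 271 286 [ 0.4166 -0.1959] [ 0.4329 -0.2006]
264 272 299 [ 0.4111 -0.2156] [ 0.441  -0.2243]
280 274 299 [ 0.4064 -0.2365] [ 0.4346 -0.2446]
ends [0.481  0.0262 0.16  ] [ 0.4048 -0.2711  0.16  ] 0.30690355437194566
pad [ 0.4241 -0.111   0.17  ]
pad [ 0.4673 -0.1213  0.17  ]
```

```bash
python3 -m pendant '[[[0,-4,0],[-3.5,0.2,-0.27],8.5],[[0,-4,0],[-3.5,0.2,-0.27],8.5],[[0,-4,0],[-3.5,0.2,-0.27],8.5],[[0,-4,0],[-3.5,0.2,-0.27],8.5],[[0,-4,0],[-3.5,0.2,-0.27],8.5],[[0,-4,0],[-3.5,0.2,-0.27],8.5],[[0,-4,0],[-3.5,0.2,-0.27],8.5],[[0,-4,0],[-3.5,0.2,-0.27],8.5],[[0,-4,0],[-3.5,0.2,-0.27],8.5],[[0,-4,0],[-3.5,0.2,-0.27],6],[[0,0,0],[0,0,0],6],[[0,0,0],[0,0,0],6]]'
python3 - <<'E'
from h import *
np.set_printoptions(precision=4,suppress=True)
im,c=shot('wrist','w2')
im=im.astype(int)
m=((im[...,0]>110)&(im[...,1]<60)&(im[...,2]<70)).astype(np.uint8)
n,l,st,ce=cv2.connectedComponentsWithStats(m)
for i in range(1,n):
    if st[i,4]>60: print(st[i],ce[i])
print(R.from_quat(env.sense()['tool_rot']).as_matrix(), -np.array(c['R']).T@c['t'])
E
```

```text
t: 2.4
eef_pos: [0.4505, 0.2, 0.283]
tool_rot: [0.592, -0.387, 0.386, -0.592]
ft_force: [0.3, -0.1, 0.5]
finger_gap: 0.06
[[ 0.4009 -0.0001  0.9161]
 [-0.9161 -0.0006  0.4009]
 [ 0.0005 -1.     -0.0004]] [0.419  0.2715 0.4276]
```

View pics/w2.png

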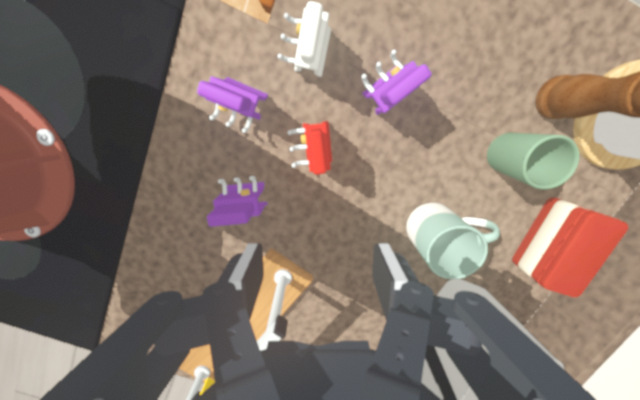

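The red hanger is at about (316,148), seen nearly from above, with its hooks towards image left. White is at (312,40), the purple ones at (232,97), (238,203) and (397,85), and they leave room for the fingers. Next I'll mask the red.

Run:
```python
from h import *
np.set_printoptions(precision=4,suppress=True)
c=load('w2');im=cv2.imread('pics/w2.png')[:,:,::-1].astype(int)
sub=im[110:185,280:345]
for th in (215,):
  m=((im[...,0]-im[...,1]>90)&(im[...,0]-im[...,2]>90)).astype(np.uint8);m[:110]=0;m[185:]=0;m[:,:280]=0;m[:,345:]=0
  v,u=np.nonzero(m);print(len(u))
  for r in range(v.min(),v.max()+1,3):
    k=u[v==r];print(r,k.min(),k.max(),im[r,k.min()+2:k.max():3,0])
```

```text
1143
122 322 326 [226]
125 303 327 [254 249 252 255 255 255 255 204]
128 305 327 [255 255 248 243 238 255 241]
131 305 328 [255 251 246 248 236 229 243]
134 305 328 [255 255 255 254 240 190 197]
137 306 328 [255 255 255 252 230 189 188]
140 306 329 [255 255 255 255 238 189 190]
143 306 329 [255 255 255 255 242 190 191]
146 308 329 [255 255 255 252 214 191 180]
149 306 329 [255 255 255 255 249 201 191]
152 306 330 [255 255 255 255 250 209 191 177]
155 307 330 [255 255 255 254 246 197 190]
158 307 330 [255 255 255 255 249 204 191]
161 309 330 [255 255 255 253 230 191 184]
164 309 329 [255 255 255 254 236 191]
167 309 329 [255 255 255 255 241 193]
170 309 326 [250 255 255 254 241]
173 314 322 [226 218]
```

Run:
```python
from h import *
np.set_printoptions(precision=1,suppress=True)
c=load('w2');a=np.radians(27.5);o=np.array([.437,.2255,0]);X=np.array([np.cos(a),np.sin(a),0]);Y=np.array([-np.sin(a),np.cos(a),0]);Z=np.array([0,0,1])
for n,x,y,z in[('top',-8,-25,105),('top',8,-25,105),('top',-8,25,105),('top',8,25,105),('br',-14,-30,61),('br',14,-30,61),('br',-14,30,61),('br',14,30,61),('ft',-18,-30,0),('ft',18,-30,0),('ft',18,30,0),('hk',-35,0,36)]:
    print(n,x,y,z,proj(c,o+(x*X+y*Y+z*Z)/1e3))
im=cv2.imread('pics/w2.png');cv2.imwrite('pics/c2.png',cv2.resize(im[105:190,270:360],None,fx=6,fy=6,interpolation=cv2.INTER_CUBIC))
```

```text
top -8 -25 105 [310.8 175.2]
top 8 -25 105 [324.5 174.3]
top -8 25 105 [307.5 131.3]
top 8 25 105 [321.9 130.3]
br -14 -30 61 [307.4 171.6]
br 14 -30 61 [328.6 170.2]
br -14 30 61 [303.7 124.8]
br 14 30 61 [326.  123.3]
ft -18 -30 0 [306.2 163.2]
ft 18 -30 0 [329.8 161.7]
ft 18 30 0 [327.6 120.9]
hk -35 0 36 [291.1 147.3]
```

View pics/c2.png

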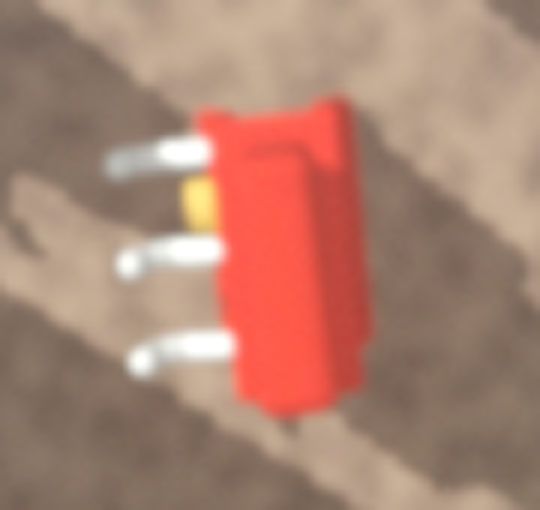

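```bash
python3 -m pendant '[[[0,-5.4,0],[-2.9,0,-0.2],6],[[0,0,0],[0,3.3,0],6],[[0,0,0],[0,3.5,0],6],[[0,0,0],[0,3.5,0],6],[[0,0,0],[0,3.5,0],6],[[0,0,0],[0,3.5,0],6],[[0,0,0],[0,2.5,0],6],[[0,0,0],[0,1.5,0],6],[[0,0,0],[0,0,0],6],[[0,0,0],[0,0,0],6]]'
python3 - <<'E'
from h import *
shot('wrist','w3')
s=env.sense();print(R.from_quat(s['tool_rot']).as_matrix().round(4))
E
```

```text
t: 3.28
eef_pos: [0.4377, 0.2241, 0.07]
tool_rot: [0.609, -0.36, 0.359, -0.609]
ft_force: [-0.2, 0.8, 0.0]
finger_gap: 0.06
[[ 4.841e-01  5.000e-04  8.750e-01]
 [-8.750e-01 -1.000e-04  4.841e-01]
 [ 3.000e-04 -1.000e+00  4.000e-04]]
```

View pics/w3.png

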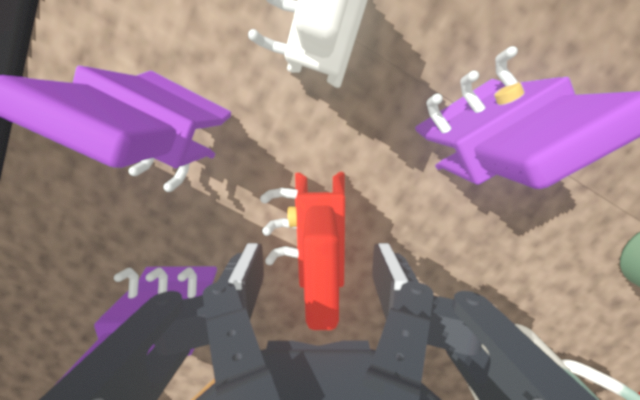

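The tab is centred between the open fingers and square to them, at (320,285). I'll close and lift.

```bash
python3 -m pendant '[[[0,0,0],[0,0,0],1],[[0,0,0],[0,0,0],1],[[0,0,0],[0,0,0],1],[[0,0,0],[0,0,0],1],[[0,0,0],[0,0,0],1],[[0,0,0],[0,0,0],1],[[0,0,0],[0,0,0],1]]' 60; python3 -m pendant '[[[0,0,0],[0,0,0],1],[[0,0,0],[0,-1,0],1],[[0,0,0],[0,-3,0],1],[[0,0,0],[0,-4,0],1],[[0,0,0],[0,-4,0],1],[[0,0,0],[0,-4,0],1],[[0,0,0],[0,-4,0],1],[[0,0,0],[0,0,0],1],[[0,0,0],[0,0,0],1]]'
python3 - <<'E'
from h import *
shot('wrist','w4')
s=env.sense();print(R.from_quat(s['tool_rot']).as_matrix().round(4),s['moment'])
E
```

```text
t: 3.92
eef_pos: [0.4379, 0.2258, 0.0712]
tool_rot: [-0.609, 0.358, -0.359, 0.61]
ft_force: [-0.1, -1.4, 5.4]
finger_gap: 0.0154
t: 4.67
eef_pos: [0.4385, 0.2261, 0.2724]
tool_rot: [-0.608, 0.357, -0.359, 0.611]
ft_force: [-0.7, 0.9, -1.6]
finger_gap: 0.0153
[[ 4.866e-01  1.000e-03  8.736e-01]
 [-8.736e-01  3.000e-04  4.866e-01]
 [ 2.000e-04 -1.000e+00  1.000e-03]] [-0.02707415  0.0106215  -0.04495643]
```

View pics/w4.png

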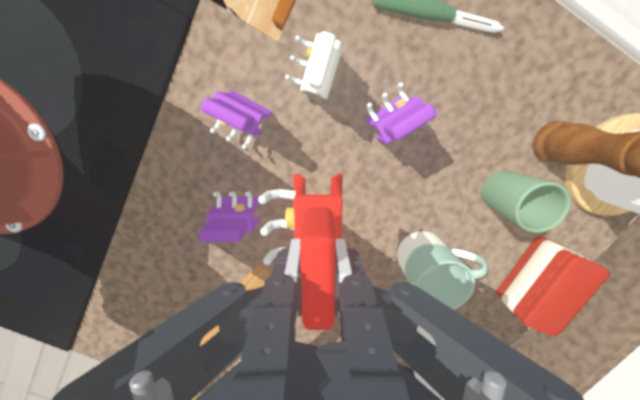

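The tab is held between the pads and square to them. Its top runs from (318,208) to (318,327) and the middle hook tip is at (266,227). I'll work out where the hanger sits in the hand and the move to the rail.

Run:
```python
from h import *
np.set_printoptions(precision=4,suppress=True)
c=load('w4');s=env.sense();T=R.from_quat(s['tool_rot']).as_matrix();p=s['eef_pos'];zf=p[2]-.0712
loc=lambda u,v,z:T.T@(onz(c,u,v,z)-p)*1e3
for n,u,v,h in[('tabfar L',304,208,.105),('tabfar R',333,208,.105),('near L',303,325,.105),('near R',334,325,.105),('mid hook',266,228,.036),('bridge far L',296,197,.061),('bridge far R',341,197,.061)]: print(n,loc(u,v,zf+h))
cc=load('w1')
P=np.array([(onz(cc,a,r,.16)+onz(cc,b,r,.16))/2 for r,a,b in[(88,256,268),(104,258,269),(120,259,270),(136,260,272),(152,262,273)]])
k=np.polyfit(P[:,1],P[:,0],1);print('bar x=',k,'yaw',-np.degrees(np.arctan(k[0])))
print('pad',onz(cc,270,180,.17))
```

```text
tabfar L [-37.7288 -33.8127  -4.9595]
tabfar R [-37.7103 -33.8003   7.2844]
near L [ 22.8454 -33.8018  -6.351 ]
near R [ 22.8988 -33.7865   8.77  ]
mid hook [  1.7315  35.165  -34.9776]
bridge far L [-28.7454  10.1824 -11.6255]
bridge far R [-28.7102  10.2088  14.4662]
bar x= [0.2563 0.4721] yaw -14.374490386725475
pad [ 0.4438 -0.1188  0.17  ]
```

```bash
python3 -m pendant '[[[0,3.94,0],[2.645,0,-0.27],1],[[0,3.94,0],[2.645,0,-0.27],1],[[0,3.94,0],[2.645,0,-0.27],1],[[0,3.94,0],[2.645,0,-0.27],1],[[0,3.94,0],[2.645,0,-0.27],1],[[0,3.94,0],[2.645,0,-0.27],1],[[0,3.94,0],[2.645,0,-0.27],1],[[0,3.94,0],[2.645,0,-0.27],1],[[0,3.94,0],[2.645,0,-0.27],1],[[0,3.94,0],[2.645,0,-0.27],1],[[0,3.94,0],[2.645,0,-0.27],1],[[0,0,0],[0,0,0],1],[[0,0,0],[0,0,0],1],[[0,0,0],[0,0,0],1]]'
python3 - <<'E'
from h import *
np.set_printoptions(precision=4,suppress=True)
shot('wrist','w5');shot('side','s5')
s=env.sense();T=R.from_quat(s['tool_rot']).as_matrix();print(T,np.degrees(np.arctan2(T[1,2],T[0,2])),s['ft_force'],s['moment'])
a=cv2.imread('pics/w5.png');b=cv2.imread('pics/s5.png')
o=np.zeros((500,800,3),np.uint8);o[:400,:440]=a[:,100:540];o[:480,440:]=cv2.resize(b[80:240,330:450],(360,480),interpolation=cv2.INTER_CUBIC);cv2.imwrite('pics/c5.png',o)
E
```

```text
t: 5.88
eef_pos: [0.4545, -0.059, 0.2691]
tool_rot: [-0.435, 0.559, -0.557, 0.434]
ft_force: [0.7, -0.9, -2.8]
finger_gap: 0.0152
[[-0.2443 -0.0013  0.9697]
 [-0.9697  0.0007 -0.2443]
 [-0.0003 -1.     -0.0014]] -14.14307024882166 [-0.2659 -0.3932 -2.5543] [0.0337 0.0206 0.0348]
```

View pics/c5.png

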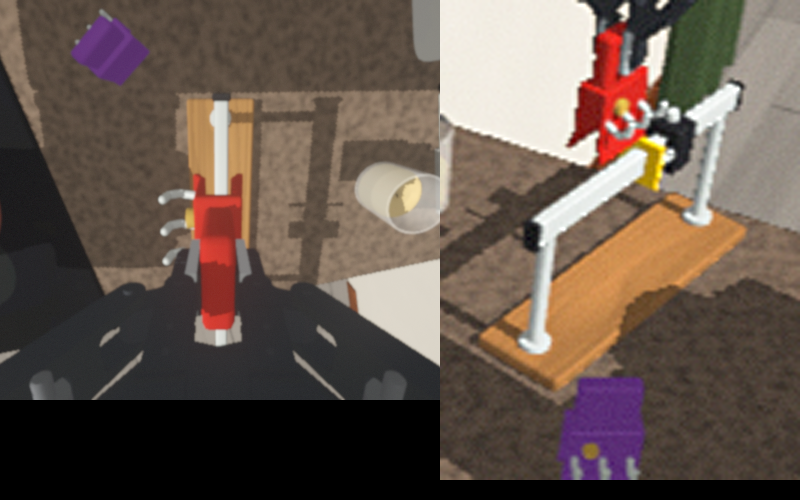

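The hanger hangs above the bar, aligned with it and with its hooks on the robot's side. In the wrist view the bar is at about columns 313–328 in rows 100–170. I'll measure the bar in the tool frame.

Run:
```python
from h import *
np.set_printoptions(precision=2,suppress=True)
c=load('w5');s=env.sense();T=R.from_quat(s['tool_rot']).as_matrix();p=s['eef_pos']
im=cv2.imread('pics/w5.png').astype(int)
loc=lambda u,v,z:T.T@(onz(c,u,v,z)-p)*1e3
for r in range(104,172,8):
    row=im[r,290:350];g=(row.min(1)>165)&(row.max(1)-row.min(1)<35);k=np.nonzero(g)[0]+290
    if len(k): print(r,k.min(),k.max(),loc(k.min()-.5,r,.16),loc(k.max()+.5,r,.16), 'mid',((loc(k.min()-.5,r,.16)+loc(k.max()+.5,r,.16))/2)[2])
zf=p[2]-.0712
print('hook',loc(264,230,zf+.036),'nearTab',loc(302,325,zf+.105),loc(336,325,zf+.105))
for r in (178,182,186):
    row=im[r,280:360];k=np.nonzero((row[:,2]-row[:,1]>70))[0]+280;print(r,k)
m=im[208:325:13]
for r in (210,225,300,315):
    row=im[r,280:360];k=np.nonzero((row[:,2]-row[:,1]>70))[0]+280;print(r,k.min(),k.max(),loc(k.min(),r,zf+.105)[2],loc(k.max(),r,zf+.105)[2])
```

```text
104 314 327 [-80.52 109.63  -3.96] [-80.5  109.61   7.93] mid 1.9821847868481826
112 312 327 [-74.02 109.63  -5.72] [-74.   109.61   7.99] mid 1.1358632676578058
120 310 327 [-67.41 109.63  -7.5 ] [-67.39 109.61   8.05] mid 0.27541707460420417
128 315 326 [-60.69 109.62  -3.21] [-60.68 109.61   7.24] mid 2.013758827242852
136 314 326 [-53.86 109.62  -4.12] [-53.85 109.6    7.29] mid 1.5854192137797565
144 314 326 [-46.91 109.62  -4.16] [-46.9  109.6    7.35] mid 1.5927005597326667
152 315 326 [-39.84 109.61  -3.31] [-39.83 109.6    7.41] mid 2.0468580491606727
160 315 326 [-32.65 109.61  -3.35] [-32.64 109.6    7.47] mid 2.0582743752380352
168 315 326 [-25.33 109.61  -3.38] [-25.32 109.6    7.52] mid 2.0698907208180284
hook [  2.73  35.25 -37.47] nearTab [ 21.25 -33.8   -7.88] [ 21.23 -33.82   8.35]
178 [293 294 295 296 297 298 299 300 301 302 303 332 333 334 335 336 337 338
 339 340 341]
182 [293 294 295 296 297 298 299 300 301 302 303 332 333 334 335 336 337 338
 339 340 341]
186 [293 294 295 296 297 298 299 300 301 302 303 304 332 333 334 335 336 337
 338 339 340 341]
210 293 341 -10.532224024122748 9.356098381230241
225 294 340 -10.29949456831098 9.094156270132814
300 302 333 -7.615006197396437 6.709631373789704
315 302 333 -7.769146374862254 6.8360148543743415
```

```bash
python3 -m pendant '[[[0,0,0],[0,0,0.2],1],[[0,0,0],[0,1.5,0],1],[[0,0,0],[0,1.5,0],1],[[0,0,0],[0,0.5,0],1],[[0,0,0],[0,0.5,0],1],[[0,0,0],[0,0.5,0],1],[[0,0,0],[0,0.5,0],1],[[0,0,0],[0,0,0],1]]'
python3 -m pendant '[[[0,0,0],[0,0.6,0],1],[[0,0,0],[0,0.6,0],1],[[0,0,0],[0,0.6,0],1],[[0,0,0],[0,0.6,0],1],[[0,0,0],[0,0.5,0],1],[[0,0,0],[0,0.4,0],1],[[0,0,0],[0,0.2,0],1],[[0,0,0],[0,0,0],1],[[0,0,0],[0,0,0],1]]'
```

```text
t: 6.65
eef_pos: [0.4569, -0.0597, 0.2197]
tool_rot: [-0.434, 0.558, -0.558, 0.434]
ft_force: [-0.2, 0.1, -1.7]
finger_gap: 0.015
t: 7.4
eef_pos: [0.4571, -0.0599, 0.1853]
tool_rot: [-0.434, 0.558, -0.558, 0.434]
ft_force: [-0.0, 0.0, -2.3]
finger_gap: 0.0153
```

```bash
python3 -m pendant '[[[0,0,0],[0,0.25,0],1],[[0,0,0],[0,0.25,0],1],[[0,0,0],[0,0.15,0],1],[[0,0,0],[0,0,0],1],[[0,0,0],[0,0,0],1]]'; python3 -m pendant '[[[0,0,0],[0,0.1,0],1],[[0,0,0],[0,0.1,0],1],[[0,0,0],[0,0.05,0],1],[[0,0,0],[0,0,0],1],[[0,0,0],[0,0,0],1]]'
```

```text
t: 7.82
eef_pos: [0.457, -0.0599, 0.1787]
tool_rot: [-0.434, 0.558, -0.558, 0.434]
ft_force: [0.3, 0.2, -2.0]
finger_gap: 0.0149
t: 8.23
eef_pos: [0.4571, -0.0599, 0.1763]
tool_rot: [-0.434, 0.558, -0.558, 0.434]
ft_force: [0.3, -0.1, -2.7]
finger_gap: 0.015
```

```bash
python3 -m pendant '[[[0,0,0],[0,0.1,0],1],[[0,0,0],[0,0.05,0],1],[[0,0,0],[0,0,0],1],[[0,0,0],[0,0,0],1]]'; python3 -m pendant '[[[0,0,0],[0,0.1,0],1],[[0,0,0],[0,0,0],1],[[0,0,0],[0,0,0],1]]'
```

```text
t: 8.57
eef_pos: [0.4572, -0.0599, 0.1759]
tool_rot: [0.434, -0.558, 0.558, -0.434]
ft_force: [-4.5, 1.4, 13.0]
finger_gap: 0.0152
t: 8.82
eef_pos: [0.4573, -0.06, 0.1759]
tool_rot: [0.434, -0.558, 0.559, -0.435]
ft_force: [-9.1, 1.5, 25.2]
finger_gap: 0.0152
```

```bash
python3 -m pendant '[[[0,0,0],[0,-0.17,0],1],[[0,0,0],[0,0,0],1],[[0,0,0],[0,0,0],1],[[0,0,0],[0,0,0],1]]'; python3 -m pendant '[[[0,0,0],[0.3,0,0],1],[[0,0,0],[0.3,0,0],1],[[0,0,0],[0.3,0,0],1],[[0,0,0],[0.3,0,0],1],[[0,0,0],[0.3,0,0],1],[[0,0,0],[0.3,0,0],1],[[0,0,0],[0,0,0],1],[[0,0,0],[0,0,0],1]]'
```

```text
t: 9.15
eef_pos: [0.4574, -0.06, 0.1759]
tool_rot: [0.434, -0.558, 0.558, -0.434]
ft_force: [-1.1, 1.0, 6.8]
finger_gap: 0.0153
t: 9.82
eef_pos: [0.4534, -0.0773, 0.1759]
tool_rot: [0.434, -0.558, 0.558, -0.435]
ft_force: [-0.7, 2.3, 6.0]
finger_gap: 0.0153
```

Run:
```python
from h import *
shot('side','s6');b=cv2.imread('pics/s6.png');cv2.imwrite('pics/c6.png',cv2.resize(b[80:210,340:450],None,fx=4.5,fy=4.5,interpolation=cv2.INTER_CUBIC))
```

```text
(no output)
```

View pics/c6.png

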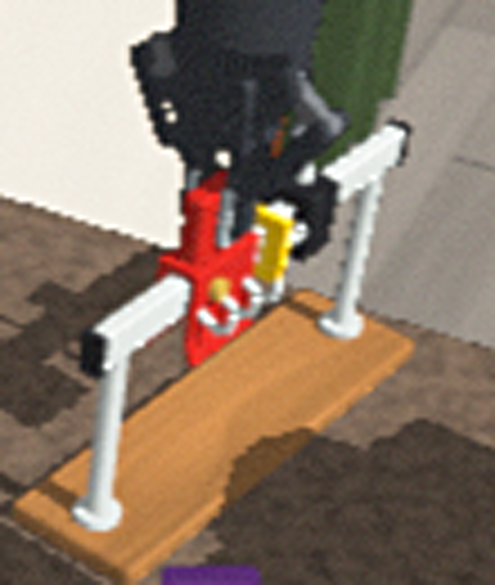

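The hanger is seated astride the bar with its hooks to the robot's side, a visible gap short of the yellow pad (end at (258,250), pad at (272,240) in the crop). Now I'll slide it slowly and watch the force.

```bash
python3 -m pendant '[[[0,0,0],[0.2,0,0],1],[[0,0,0],[0.2,0,0],1],[[0,0,0],[0.2,0,0],1],[[0,0,0],[0.1,0,0],1],[[0,0,0],[0,0,0],1]]'; python3 -m pendant '[[[0,0,0],[0.1,0,0],1],[[0,0,0],[0.1,0,0],1],[[0,0,0],[0.1,0,0],1],[[0,0,0],[0,0,0],1]]'; python3 -m pendant '[[[0,0,0],[0.1,0,0],1],[[0,0,0],[0.1,0,0],1],[[0,0,0],[0.1,0,0],1],[[0,0,0],[0,0,0],1]]'
```

```text
t: 10.28
eef_pos: [0.4518, -0.0838, 0.1759]
tool_rot: [0.433, -0.558, 0.558, -0.435]
ft_force: [1.0, 3.3, 5.6]
finger_gap: 0.0155
t: 10.62
eef_pos: [0.4511, -0.0866, 0.1759]
tool_rot: [0.434, -0.558, 0.558, -0.435]
ft_force: [0.6, 3.9, 5.3]
finger_gap: 0.015
t: 10.95
eef_pos: [0.4503, -0.0895, 0.1759]
tool_rot: [0.434, -0.558, 0.558, -0.435]
ft_force: [1.1, 3.1, 5.7]
finger_gap: 0.0156
```

```bash
python3 -m pendant '[[[0,0,0],[0.1,0,0],1],[[0,0,0],[0.1,0,0],1],[[0,0,0],[0,0,0],1]]'; python3 -m pendant '[[[0,0,0],[0.1,0,0],1],[[0,0,0],[0.1,0,0],1],[[0,0,0],[0,0,0],1]]';python3 -m pendant '[[[0,0,0],[0.1,0,0],1],[[0,0,0],[0.1,0,0],1],[[0,0,0],[0,0,0],1]]'
```

```text
t: 11.2
eef_pos: [0.4498, -0.0915, 0.1759]
tool_rot: [0.434, -0.558, 0.558, -0.435]
ft_force: [1.5, 3.8, 5.8]
finger_gap: 0.0154
t: 11.45
eef_pos: [0.4494, -0.0933, 0.176]
tool_rot: [0.433, -0.558, 0.558, -0.435]
ft_force: [0.9, 4.5, 6.0]
finger_gap: 0.0154
t: 11.7
eef_pos: [0.4489, -0.095, 0.1759]
tool_rot: [-0.433, 0.558, -0.558, 0.435]
ft_force: [1.3, 5.6, 6.7]
finger_gap: 0.0152
```

```bash
python3 -m pendant '[[[0,0,0],[0.1,0,0],1],[[0,0,0],[0.1,0,0],1],[[0,0,0],[0,0,0],1]]'; python3 -m pendant '[[[0,0,0],[0.1,0,0],1],[[0,0,0],[0.1,0,0],1],[[0,0,0],[0,0,0],1]]'
python3 - <<'E'
from h import *
F=[]
for i in range(6): env.get_image('side');s=env.sense();F.append(s['ft_force'])
print(np.mean(F,0),np.std(F,0),s['eef_pos'])
shot('wrist','w7');shot('side','s7');b=cv2.imread('pics/s7.png');a=cv2.imread('pics/w7.png')
o=np.zeros((480,800,3),np.uint8);o[:400,:420]=a[:,110:530];o[:468,420:780]=cv2.resize(b[110:188,370:430],None,fx=6,fy=6,interpolation=cv2.INTER_CUBIC);cv2.imwrite('pics/c7.png',o)
E
```

```text
t: 11.95
eef_pos: [0.4485, -0.0967, 0.176]
tool_rot: [-0.433, 0.558, -0.558, 0.436]
ft_force: [2.1, 6.4, 6.7]
finger_gap: 0.0154
t: 12.2
eef_pos: [0.4481, -0.0985, 0.176]
tool_rot: [-0.433, 0.558, -0.558, 0.436]
ft_force: [3.2, 7.0, 6.6]
finger_gap: 0.0153
[1.84897629 7.64045207 6.70228582] [0.43353891 0.14485194 0.74002199] [ 0.44805159 -0.09851676  0.17598095]
```

View pics/c7.png

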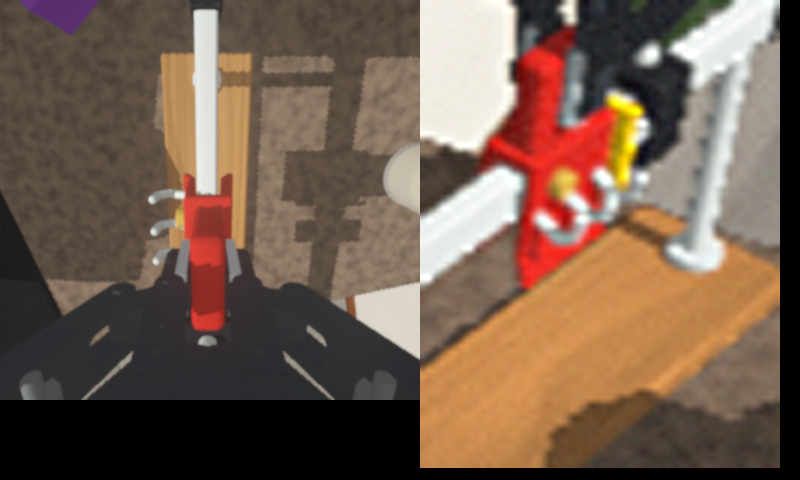

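The hanger's end is against the pad, still seated and square. Force is about 7.9 N along the bar, of which about 3.4 N is sliding friction, so the pad is in about 6.5–7 mm. I'll go about 3 mm further.

```bash
python3 -m pendant '[[[0,0,0],[0.1,0,0],1],[[0,0,0],[0.1,0,0],1],[[0,0,0],[0.1,0,0],1],[[0,0,0],[0.03,0,0],1],[[0,0,0],[0,0,0],1],[[0,0,0],[0,0,0],1]]'
python3 - <<'E'
from h import *
F=[]
for i in range(10): env.get_image('side');s=env.sense();F.append(s['ft_force'])
f=np.mean(F,0);print(f,f[1]*.97+f[0]*.244,s['eef_pos'],s['finger_gap'],s['t'])
E
```

```text
t: 13.1
eef_pos: [0.4474, -0.1013, 0.176]
tool_rot: [-0.433, 0.558, -0.558, 0.436]
ft_force: [1.1, 9.4, 8.0]
finger_gap: 0.0153
[2.52729201 9.43971223 7.50366788] 9.773180109147408 [ 0.44733566 -0.10130405  0.17599993] 0.01522732459491021 13.6
```

```bash
python3 -m pendant '[[[0,0,0],[0.05,0,0],1],[[0,0,0],[0,0,0],1],[[0,0,0],[0,0,0],1],[[0,0,0],[0,0,0],1]]'
python3 - <<'E'
from h import *
F=[]
for i in range(10): env.get_image('side');s=env.sense();F.append(s['ft_force'])
f=np.mean(F,0);print(f,f[1]*.97+f[0]*.244,s['eef_pos'],s['finger_gap'],s['t'])
env.finish_job()
E
```

```text
t: 13.93
eef_pos: [0.4472, -0.1017, 0.176]
tool_rot: [-0.433, 0.558, -0.557, 0.436]
ft_force: [2.4, 10.0, 8.4]
finger_gap: 0.0152
[3.11956174 9.91208064 7.93637805] 10.37589128513589 [ 0.44724716 -0.10170099  0.17602174] 0.015150661918863679 14.4333
the job is handed in; nothing more can be done
```

I hung the red hanger on the bar with its hooks towards the robot, in front of the yellow pad and not touching it. I then slid it gently against the pad and handed the job in at 14.4 s, still gripping and pressing.

**Seating:** the tool is at z = 0.176 m, which matches the expected seated height. It presses down with about 8 N and still holds the tab at a 15 mm opening. After seating I had pressed down with up to about 25 N, so I backed that off before sliding.

**Pad pressure:** the last averaged push along the bar was 10.4 N. About 3.5–4 N of that is friction on the bar, which leaves roughly 6.5 N on the pad.
- **By force:** the pad is pushed in about 9–10 mm.
- **By travel since contact:** it is pushed in about 10–11 mm.
- **Confidence:** these two agree to about 1–2 mm. I inferred the depth, because the pad was too hidden in the pictures to measure it. I saw no force jump that would suggest the pad hit its hard end.

**Other things:** no move was planned near the white hanger or the other kitchen things. I did not take a final picture to check them.

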